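# Send an oak stave through the UV sanitiser with the push stick

### The job

Lay the light oak stave flat in the infeed channel of the UV sanitiser and let go of it, then take the red push stick and push the stave from behind, through the low guarded opening, until it lies wholly out on the outfeed deck and the orange exit flap hangs shut again behind it. Then lay the stick back down on its black mat; keep the gripper off the guard, never touch the stave by hand once half of it is under the guard or beyond, and leave everything else on the bench (the dark stave too) where it is.

Things in the scene. Friction and masses are not known exactly. Their poses are not given: they have to be found in the camera images.
- machine: UV sanitiser, fixed; place and yaw vary. Origin at bench level under the guard's middle; +x is the feed direction (roughly the robot's -y). Flat aluminium deck 84 wide, top 35 above the bench: infeed x = -200 to -30, guard -30 to +30, outfeed +30 to +225. Blue rails 6 high on both sides of infeed and outfeed, inner faces at y = -31 and +31; infeed end open, outfeed stop 10 high at x = +219
- guard: white guard over the deck with an amber window on top and a yellow bar over its entrance; origin and axes the same as the machine's. Covers x = -30 to +30, 100 wide, top 113 above the bench; the straight passage through it is 62 wide and 38 high above the deck, in line with the channel between the rails
- mouth (a point): entrance of the guard passage: on the deck surface (35 above the bench), on the channel's centre line, in the plane of the guard's entrance face; axes as the machine's
- exit (a point): on the deck surface, on the centre line, in the plane of the exit flap (62 beyond the mouth); axes as the machine's
- flap (a joint): orange exit flap, 58 wide, 32 long, 3 thick, 30 g, hinged at the top of the passage (38 above the deck) and hanging freely over the exit; 0 = hanging shut, positive = swung outwards to the outfeed, it swings both ways to 1.4 rad and falls shut by its own weight. A stave under it props it open until the stave's tail is about 30 past the exit plane
- light_stave: the pale oak stave to be sent through, a plain block 120 long (x) x 50 wide (y) x 26 thick, about 0.11 kg, lying flat on the bench; origin at the centre of its underside, either end may lead
- dark_stave: dark toasted stave of the same size, a bystander; the two staves swap places
- stick: red push stick with a yellow tip, about 0.12 kg, lying flat on its mat: a bar 200 long (x = -100 to +100), 26 wide, 14 high, and near its rear an upright grip block 40 long (x = -85 to -45), 24 wide in y, its top 66 above the stick's underside. Origin at the centre of the bar's underside; +x points from the grip to the tip
- stick_tip (a point): middle of the stick's flat front end face (x = +100, 7 above its underside); axes as the stick's
- stick_handle (a point): point in the grip block at which to hold it, 165 behind the tip and 45 above the stick's underside; pinch across the stick's y (24 wide)
- mat: black rubber mat on the bench, 240 (x) x 100 (y) x 3 thick, origin at the centre of its underside, fixed; the stick starts on it, its tip towards the mat's +x, and must end on it
- beaker: glass beaker, 72 across, 100 tall, bystander; origin at its underside
- tumbler: steel tumbler, 80 across, 130 tall, bystander; origin at its underside
- tasting_cup: white plastic cup, 64 across, 60 tall, bystander; origin at its underside
- bung: blue barrel bung, 60 across, 45 tall, bystander; origin at its underside
- spoon: steel spoon, 170 long, lying flat, bystander
There are look-alikes about, which are no part of the job. What is shaped like the light_stave but pink is not meant. Several things have the shape of the stick; the one meant has the colours described above.

How it is judged:
On the way, in this order (a step that is already met when the one before it is completed fails the run):
1. the light stave lies flat in the infeed channel, let go, its middle still before the guard's mouth (x of light_stave in the frame of mouth between -0.15 and -0.005 m and y of light_stave in the frame of mouth between -0.012 and 0.012 m and z of light_stave in the frame of mouth below 0.004 m and angle between the x axis of light_stave and the x axis of machine, either way round below 0.2 rad and contact force between the fingers and light_stave below 0.05 N), for 0.2 s.
2. the stick, its tip inside the guard, pushes the light stave (x of stick_tip in the frame of mouth above 0.01 m and x of stick_tip in the frame of exit below 0.03 m and contact force between stick and light_stave above 0.05 N), for 0.05 s.
3. the light stave is wholly out beyond the exit flap and the flap hangs shut (x of light_stave in the frame of exit above 0.06 m and value of joint flap between -0.2 and 0.2 rad), for 0.2 s.
At the end, for the whole second after the job is handed in: The light stave lies flat and still on the outfeed deck between the rails, its whole length beyond the exit flap, the flap hangs shut (within 0.2 rad), and the push stick lies right way up and still on its mat, its middle within the mat's outline (100 mm along, 50 mm across from the mat's middle) (all of step 3 and x of light_stave in the frame of exit below 0.15 m and y of light_stave in the frame of exit between -0.015 and 0.015 m and z of light_stave in the frame of exit below 0.005 m and angle between light_stave's own z axis and vertical below 0.1 rad and linear speed of each of light_stave, stick below 0.02 m/s and x of stick in the frame of mat between -0.1 and 0.1 m and y of stick in the frame of mat between -0.05 and 0.05 m and z of stick in the frame of mat below 0.008 m and angle between stick's own z axis and vertical below 0.15 rad); the robot touches nothing.
It fails at once if the gripper touches the guard with more than 2 N (contact force between the fingers and guard above 2 N).
It fails at once if the fingers touch the light stave once half of it is under the guard or beyond (contact force between the fingers and light_stave above 0.3 N and x of light_stave in the frame of mouth above 0.005 m and horizontal distance between light_stave and exit below 0.2 m and y of light_stave in the frame of mouth between -0.05 and 0.05 m).
It fails at once if a bystander is moved more than 30 mm (distance of any of dark_stave, beaker, tumbler, tasting_cup, bung, spoon from where it was at the start of the episode above 0.03 m).
It also fails if it takes over 67 s, if anything falls off the work surface, if the arm or the gripper's body presses on something with over 40 N, if the wrist force passes 120 N, or if a joint passes its speed limit or range.

### The arm

A 6-joint arm with a two-finger parallel gripper is mounted at the origin on the work surface. World frame = base frame: x ahead of the robot, y to its left, z up, the work surface at z = 0. Lengths are in m, angles in rad, forces in N, time in s.
With the tool pointing down it reaches from about 0.35 to 0.925 m from the base axis. Payload 6.4 kg.
Tool frame: the origin (TCP) lies on the front face of the gripper's body, between the roots of the fingers; the fingertips stand 73 mm ahead of it and the grasp point (between the pads) lies 54 mm ahead of it; z points along the fingers, y is the direction in which the jaws open and shut (so a half turn about z gives the same grasp; the last joint's range is limited). The gripper opens to 85 mm and grips with 20 to 120 N. Pads are 22 mm wide; open, the fingers measure 114 mm over their backs; the gripper's body (76 mm by 85 mm) begins 54 mm behind the grasp point. The pads swing forward as they close: fully open they stand 13 mm farther back than shut.
Start: joints at [1.089, 0.245, 1.558, -0, 1.339, -0.174], TCP at [0.197, 0.619, 0.304] pointing down, gripper open.
Joint ranges: [-3.13, 3.13], [-1.02, 2.26], [0.13, 2.54], [-0.95, 4.09], [0.21, 2.88], [-2.74, 2.74]. Speed limits (rad/s): [2.57, 2.57, 3.14, 3.14, 3.14, 3.14].

### API

Orientations are given as a rotation vector (axis times angle).
In Python, from plant import r, grab_frame, get_calibration gives the robot as it stands. The module is installed in compiled form; this text tells all that it offers.
- The arm moves only by the tool drive_tool, never from a script. Its argument "series" is one flat list of numbers, 7 for each row, row after row: the shift along the world's x, y, z in mm, then the turn, a rotation vector about the world's x, y, z in rad, then the opening, from 0 (shut) to 1 (fully open). A call has 1 to 20 rows; each row is the pose to reach, as a shift and turn from the pose commanded when the call began; what a row does not reach only later rows make up. A row lasts 1/8 s, in which the tool goes at most 62.5 mm and 10.7 degrees, less where a joint would pass 70% of its speed; a pose out of reach is approached as far as the arm can. A call with a gripper value outside its range is refused whole. The fingers move at their own pace and stop on an object; the grip force is fixed at half the most. Time passes only in rows, so rows that repeat a pose let the fingers close. It gives the time, the measured TCP pose, the force and the opening at its end, in the units of the state.
- r.get_obs(): the state, without advancing time (a new reading comes with each control period).
- grab_frame(name): name is "scene" or "top" or "wrist"; returns the picture (420x560x3 uint8, red, green, blue); there is no depth.
- get_calibration(name): a dict with "K" (3x3 intrinsics, pixels), "world_from_camera" (4x4, takes a point from camera to world coordinates); the wrist camera has in their place "tool_from_camera" (4x4, takes a point from camera to tool coordinates, whose origin is the TCP and whose axes are the flange's). Camera axes: x right, y down, z forward; pixel columns grow to the right and rows downward; lengths in m; the calibration is good to about 2 mm. The wrist camera is an equidistant fisheye: a pixel r from the principal point sees the ray r / f radians off the axis. A picture is of the moment at which its call begins: read the wrist's pose just before it. get_calibration takes no time and is no camera call.
- r.finish_job(): hands the job in, once; it reports no verdict.
The state is a dict: "time": time; "qpos": joint angles; "joint_velocities": joint speeds; "tau": joint torques, N m; "position": TCP position; "ee_rot": TCP orientation; "wrist_force": force on the tool from outside, world axes, zero at the start; "ft_torque": the same for the moment, N m; "opening": finger opening in m.
Only numpy, scipy, OpenCV 4.12 (cv2) and the standard library are available. Lean on these libraries where they do the work, as an engineer would, in place of code of your own. Each camera call takes 0.05 s, during which the arm holds its last target. There are 200 camera calls.

## Working session

There is one attempt and no reset: what is moved stays moved. The work goes in short steps, Python scripts to look and compute and a tool call to move; the robot and the scene stay as the last step left them, time stands still between calls to the robot, and variables do not carry over. Pictures are saved under pics/ and viewed, about 8 in all and at most 12, crops included, and the job is handed in when it is done.

Besides the shell and the picture viewer there is one more tool, called after "Call:" as name(argument=value, ...), one argument or row to a line, values as JSON. drive_tool: Moves the arm, as the interface text tells. Its arguments: {"type":"object","properties":{"series":{"type":"array"}},"required":["series"]}

```bash
mkdir -p pics; python3 - <<'E'
from plant import r, grab_frame, get_calibration
import cv2,numpy as np
o=r.get_obs();print(o['time'],o['position'],o['ee_rot'],o['opening'])
for n in("scene","top"):
    im=grab_frame(n);np.save(f'pics/{n}0.npy',im);cv2.imwrite(f'pics/{n}0.png',im[:,:,::-1])
    c=get_calibration(n);print(n,c['K'].tolist(),np.round(c['world_from_camera'],4).tolist())
c=get_calibration("wrist");print({k:np.round(v,4).tolist() if not isinstance(v,str) else v for k,v in c.items()})
E
```

```text
0.0 [0.19671078 0.61908165 0.30277391] [-4.81472540e-01 -3.10385826e+00  2.82532101e-03] 0.0853787270698172
scene [[469.04185471733007, 0.0, 275.93302751480417], [0.0, 469.04185471733007, 210.31316972153883], [0.0, 0.0, 1.0]] [[0.2687, 0.7989, -0.5381, 1.1332], [0.9632, -0.2169, 0.1588, -0.1824], [0.0102, -0.5609, -0.8278, 1.0366], [0.0, 0.0, 0.0, 1.0]]
top [[481.0828081384484, 0.0, 283.4314947843259], [0.0, 481.0828081384484, 206.96214762235024], [0.0, 0.0, 1.0]] [[0.0302, -0.9955, 0.0893, 0.3816], [-0.9993, -0.0321, -0.0192, 0.0165], [0.0219, -0.0886, -0.9958, 1.3822], [0.0, 0.0, 0.0, 1.0]]
{'K': [[325.1923, 0.0, 281.3145], [0.0, 325.1923, 212.8268], [0.0, 0.0, 1.0]], 'tool_from_camera': [[0.001, -0.9646, -0.2638, 0.0666], [1.0, 0.0012, -0.0008, -0.001], [0.0011, -0.2638, 0.9646, -0.0695], [0.0, 0.0, 0.0, 1.0]]}
```

View pics/top0.png

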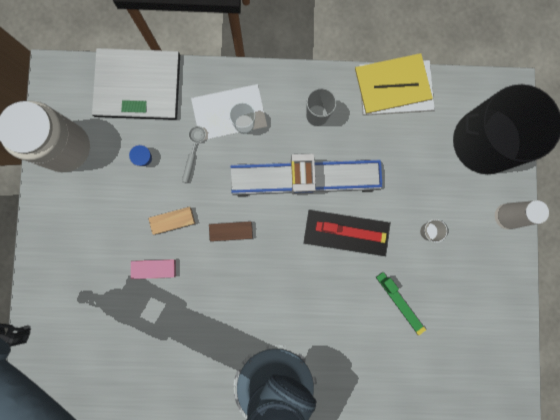

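View pics/scene0.png

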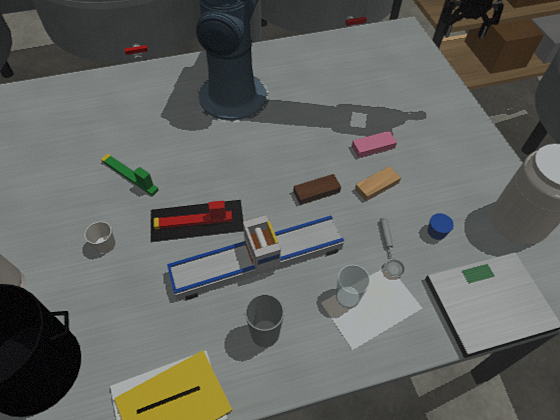

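The top view shows the light stave at (171,221), the dark one at (230,231), and the pink look-alike at (153,269). The machine runs from (232,178) at the infeed to (380,176), with the guard at (304,173). The red stick is on its mat at (350,233), tip to the right. The scene view agrees with this.

```bash
cat > h.py <<'E'
import cv2,numpy as np
from scipy.spatial.transform import Rotation as R
from plant import r, grab_frame, get_calibration
def ray(name,px,obs=None):
    c=get_calibration(name);K=c['K'];px=np.atleast_2d(px).astype(float)
    u=(px-K[:2,2])/[K[0,0],K[1,1]]
    if name=='wrist':
        th=np.linalg.norm(u,axis=1,keepdims=True);d=np.c_[u*np.sinc(th/np.pi)**1*1.0,np.cos(th)]
        T=np.eye(4);T[:3,:3]=R.from_rotvec(obs['ee_rot']).as_matrix();T[:3,3]=obs['position'];T=T@c['tool_from_camera']
    else: d=np.c_[u,np.ones(len(u))];T=c['world_from_camera']
    return T[:3,3],d@T[:3,:3].T
def plane(name,px,z,obs=None):
    o,d=ray(name,px,obs);return o+d*((z-o[2])/d[:,2])[:,None]
def mask(im,lo,hi,box=None):
    m=cv2.inRange(cv2.cvtColor(np.ascontiguousarray(im),cv2.COLOR_RGB2HSV),lo,hi)
    if box: k=np.zeros_like(m);x0,y0,x1,y1=box;k[y0:y1,x0:x1]=1;m*=k
    return m
def rect(name,m,z,obs=None):
    c=max(cv2.findContours(m,0,2)[0],key=cv2.contourArea)[:,0] if z>=0 else None
    return rectpts(plane(name,c,z,obs)[:,:2])
def rectpts(p):
    (c,s,a)=cv2.minAreaRect((p*1000).astype(np.float32))
    if s[0]<s[1]: s=s[::-1];a+=90
    return np.round(c,1),np.round(s,1),round((a+90)%180-90,2)
E
python3 - <<'E'
from h import *
for n,b in(("top",dict(light=(140,200,200,240),dark=(203,215,260,247),rail=(222,140,390,205),red=(300,205,395,260))),("scene",dict(light=(345,160,410,200),dark=(285,170,345,205),rail=(155,205,355,300),red=(145,195,245,245)))):
    im=np.load(f'pics/{n}0.npy')
    for k,z,lo,hi in(("light",.026,(8,70,120),(22,255,255)),("dark",.026,(0,60,30),(18,255,120)),("rail",.041,(105,120,80),(130,255,255)),("red",.014,(0,170,100),(6,255,255)),("red",.017,(24,150,120),(34,255,255))):
        m=mask(im,lo,hi,b[k]); 
        p=np.argwhere(m)[:,::-1]; print(n,k,len(p),*rectpts(plane(n,p,z)[:,:2]))
    cv2.imwrite(f'pics/m_{n}.png',mask(im,(105,120,80),(130,255,255),b['rail']))
E
```

```text
top light 746 [455.  305.3] [118.9  49.4] -73.36
top dark 698 [430.6 137.7] [118.   46.4] -84.55
top rail 406 [591.6 -71.5] [422.3  75.1] -85.95
top red 243 [ 435.  -236.1] [107.4  21.2] 81.49
top red 0 [0. 0.] [0. 0.] 0.0
scene light 616 [454.8 307. ] [117.3  48.8] -72.83
scene dark 725 [436.1 137.5] [125.2  62.6] -83.38
scene rail 853 [590.2 -69.3] [425.1  78.5] -86.04
scene red 507 [ 419.9 -192.5] [186.8  60.1] 81.88
scene red 35 [ 424.  -295.8] [25.4  7.7] -7.51
```

Call:
drive_tool(
  series=[32,-39,-10,0,0,-0.12,1,65,-78,-20,0,0,-0.24,1,97,-117,-30,0,0,-0.36,1,129,-156,-40,0,0,-0.48,1,161,-196,-50,0,0,-0.6,1,194,-235,-65,0,0,-0.73,1,226,-274,-80,0,0,-0.85,1,258,-313,-104,0,0,-0.967,1,258,-313,-104,0,0,-0.967,1,258,-313,-104,0,0,-0.967,1],
)

```text
time: 1.35
position: [0.4547, 0.3066, 0.1998]
ee_rot: [-1.869, -2.524, 0.0]
wrist_force: [0.2, -0.4, -0.3]
opening: 0.0854
```

```bash
python3 - <<'E'
from h import *
o=r.get_obs();im=grab_frame('wrist');cv2.imwrite('pics/w1.png',im[:,:,::-1]);np.save('pics/w1.npy',im)
print(o['time'],o['position'],o['ee_rot'],R.from_rotvec(o['ee_rot']).as_matrix()[:,1],o['wrist_force'])
m=mask(im,(8,70,120),(22,255,255));n,l,s,c=cv2.connectedComponentsWithStats(m)
for i in range(1,n):
    if s[i,4]>800:
        p=np.argwhere(l==i)[:,::-1];print(s[i],rectpts(plane('wrist',p,.026,o)[:,:2]))
E
```

```text
1.35 [0.45473617 0.30656201 0.1997903 ] [-1.86907047e+00 -2.52449088e+00  3.57906316e-04] [ 9.56460941e-01  2.91859963e-01 -4.79184018e-04] [ 0.18255469 -0.36786896 -0.25530771]
[ 251  134   66  147 9283] (array([455.7, 307.2]), array([119. ,  49.3]), -72.91)
```

View pics/w1.png

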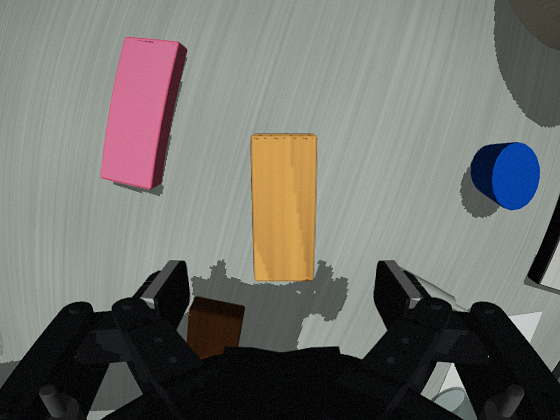

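The wrist view shows the light stave midway between the open fingers, spanning about (250–317, 134–280). It measures 119 x 49 at (455.7, 307.2), which agrees with the other views. I'll grasp it now.

Call:
drive_tool(
  series=[1,1,-30,0,0,0,1,1,1,-60,0,0,0,1,1,1,-90,0,0,0,1,1,1,-110,0,0,0,1,1,1,-118,0,0,0,1,1,1,-118,0,0,0,0,1,1,-118,0,0,0,0,1,1,-118,0,0,0,0,1,1,-118,0,0,0,0,1,1,-118,0,0,0,0,1,1,-118,0,0,0,0,1,1,-90,0,0,0,0,1,1,-50,0,0,0,0,1,1,-20,0,0,0,0],
)

```text
time: 3.15
position: [0.4559, 0.3074, 0.1813]
ee_rot: [1.87, 2.524, 0.001]
wrist_force: [-0.8, -0.4, -1.5]
opening: 0.0481
```

```bash
python3 - <<'E'
from h import *
o=r.get_obs();print(o['time'],o['position'],R.from_rotvec(o['ee_rot']).as_matrix()[:,1],o['wrist_force'],o['opening'])
im=grab_frame('wrist');np.save('pics/w2.npy',im)
m=mask(im,(8,70,120),(22,255,255));p=np.argwhere(m)[:,::-1]
c=max(cv2.findContours(m,0,2)[0],key=cv2.contourArea)
print(len(p),rectpts(plane('wrist',c[:,0],o['position'][2]-.082+.026,o)[:,:2]))
# red stick and mat from top
im=np.load('pics/top0.npy')
m=mask(im,(0,150,90),(8,255,255),(340,205,395,260))|mask(im,(20,120,100),(36,255,255),(340,205,395,260))
p=np.argwhere(m)[:,::-1];q=plane('top',p,.017)[:,:2];print(len(p),rectpts(q))
m=cv2.inRange(im,(0,0,0),(50,50,50))
k=np.zeros_like(m);k[203:262,298:398]=m[203:262,298:398]
p=np.argwhere(k)[:,::-1];print('mat',rectpts(plane('top',p,.003)[:,:2]))
E
```

```text
3.15 [0.45591629 0.30741011 0.18127717] [9.56546170e-01 2.91580168e-01 6.55702133e-04] [-0.83392667 -0.44427624 -1.49468571] 0.048141704265097715
19920 (array([452.1, 318. ]), array([96.7, 48.4]), -73.02)
416 (array([ 434.3, -237.9]), array([130.8,  27.3]), 81.79)
mat (array([ 431. , -243.4]), array([133.7,  90.9]), 82.48)
```

Call:
drive_tool(
  series=[16,-31,10,0,0,-0.03,0,32,-63,20,0,0,-0.06,0,48,-94,30,0,0,-0.09,0,63,-125,30,0,0,-0.12,0,79,-157,30,0,0,-0.15,0,95,-188,30,0,0,-0.18,0,110,-220,30,0,0,-0.21,0,126,-251,30,0,0,-0.226,0,126,-251,30,0,0,-0.226,0,126,-251,30,0,0,-0.226,0],
)

```text
time: 4.45
position: [0.5813, 0.0568, 0.209]
ee_rot: [-2.141, -2.297, 0.001]
wrist_force: [0.1, -0.2, -0.9]
opening: 0.0485
```

```bash
python3 - <<'E'
from h import *
o=r.get_obs();print(o['time'],o['position'],R.from_rotvec(o['ee_rot']).as_matrix()[:,1])
im=grab_frame('wrist');np.save('pics/w3.npy',im);cv2.imwrite('pics/w3.png',im[:,:,::-1])
m=mask(im,(105,120,60),(130,255,255));n,l,s,c=cv2.connectedComponentsWithStats(m)
for i in range(1,n):
    if s[i,4]>100:
        p=np.argwhere(l==i)[:,::-1];print('rail',s[i],rectpts(plane('wrist',p,.041,o)[:,:2]))
m=mask(im,(8,70,120),(22,255,255));n,l,s,c=cv2.connectedComponentsWithStats(m)
for i in range(1,n):
    if s[i,4]>800:
        p=np.argwhere(l==i)[:,::-1];print('stave',s[i],rectpts(plane('wrist',p,o['position'][2]-.056,o)[:,:2]))
E
```

```text
4.45 [0.58128695 0.0567669  0.20901361] [ 0.9975514   0.0699198  -0.00155837]
rail [231 101  12  40 459] (array([543.3, 124.3]), array([28.8,  8.1]), -86.59)
rail [327 101  12  42 449] (array([612.9, 128.7]), array([30.3,  8.1]), -85.58)
stave [  220   142   124   210 21213] (array([580.1,  67.3]), array([98. , 48.4]), -85.91)
```

View pics/w3.png

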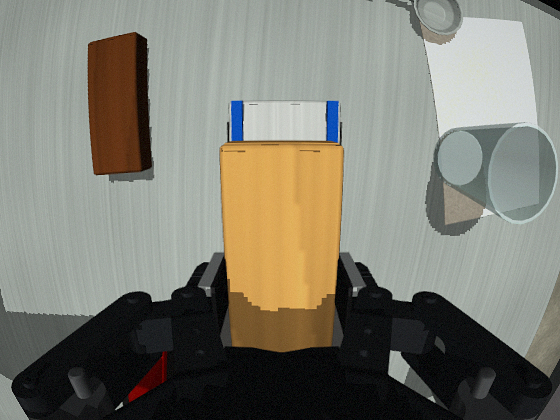

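The wrist view shows the infeed end, with rails at (237,120) and (333,120). The stave is aligned above it, and the channel centreline matches the global estimate to within 1 mm. I'll nudge +1.5 mm in x, lower and release.

Call:
drive_tool(
  series=[1.5,0,-30,0,0,0,0,1.5,0,-55,0,0,0,0,1.5,0,-75,0,0,0,0,1.5,0,-85,0,0,0,0,1.5,0,-91,0,0,0,0,1.5,0,-91,0,0,0,0,1.5,0,-91,0,0,0,0],
)

```text
time: 5.38
position: [0.5839, 0.0564, 0.1196]
ee_rot: [2.142, 2.297, 0.001]
wrist_force: [-0.6, 0.3, -1.1]
opening: 0.0483
```

Call:
drive_tool(
  series=[-1,0,-2,0,0,0,0,-1,0,-2,0,0,0,0,-1,0,-2,0,0,0,0.7,-1,0,-2,0,0,0,0.8,-1,0,-2,0,0,0,1,-1,0,-2,0,0,0,1,-1,0,20,0,0,0,1,-1,0,60,0,0,0,1,-1,40,110,0,0,0,1,-1,80,150,0,0,0,1,-1,80,150,0,0,0,1],
)

```text
time: 6.75
position: [0.584, 0.1387, 0.2736]
ee_rot: [2.134, 2.297, 0.01]
wrist_force: [-0.3, -0.8, 0.2]
opening: 0.0856
```

```bash
python3 - <<'E'
from h import *
o=r.get_obs();print(o['time'],o['position'],o['wrist_force'])
im=grab_frame('wrist');np.save('pics/w4.npy',im);cv2.imwrite('pics/w4.png',im[:,:,::-1])
m=mask(im,(105,120,60),(130,255,255));n,l,s,c=cv2.connectedComponentsWithStats(m)
for i in range(1,n):
    if s[i,4]>100:
        p=np.argwhere(l==i)[:,::-1];print('rail',s[i],rectpts(plane('wrist',p,.041,o)[:,:2]))
m=mask(im,(8,70,120),(22,255,255));n,l,s,c=cv2.connectedComponentsWithStats(m)
for i in range(1,n):
    if s[i,4]>800:
        p=np.argwhere(l==i)[:,::-1];print('stave',s[i],rectpts(plane('wrist',p,.061,o)[:,:2]))
E
```

```text
6.75 [0.58402245 0.138737   0.27359889] [-0.32825218 -0.76168479  0.21225799]
rail [ 232  191   15  148 1167] (array([548. ,  55.1]), array([170.4,   8.4]), -85.96)
rail [ 300  192   13  147 1151] (array([617.1,  59.8]), array([169.1,   8.2]), -85.88)
stave [ 245  224   54  109 3541] (array([583. ,  56.4]), array([119.6,  49.3]), -85.76)
```

View pics/w4.png

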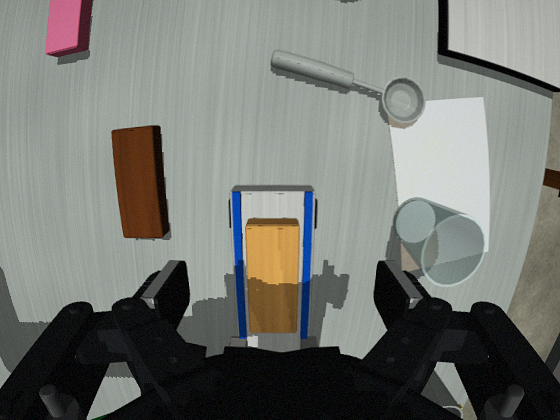

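The stave lies flat in the channel: centre (583.0, 56.4), channel mid (582.6, 57.5), angle within 0.2°, machine x about -114. Next I'll look at the stick.

Call:
drive_tool(
  series=[-21,-38,10,0,0,-0.03,1,-43,-77,20,0,0,-0.06,1,-64,-115,30,0,0,-0.09,1,-85,-154,30,0,0,-0.12,1,-106,-192,30,0,0,-0.15,1,-128,-231,30,0,0,-0.18,1,-149,-269,30,0,0,-0.21,1,-149,-269,30,0,0,-0.21,1,-149,-269,30,0,0,-0.21,1],
)

```text
time: 7.92
position: [0.4329, -0.1326, 0.2976]
ee_rot: [-2.371, -2.058, 0.001]
wrist_force: [0.8, -0.7, 0.8]
opening: 0.0854
```

```bash
python3 - <<'E'
from h import *
o=r.get_obs();print(o['time'],o['position'],R.from_rotvec(o['ee_rot']).as_matrix()[:,1])
im=grab_frame('wrist');np.save('pics/w5.npy',im);cv2.imwrite('pics/w5.png',im[:,:,::-1])
for k,lo,hi,zs in(('red',(0,150,60),(8,255,255),(.017,.069)),('yel',(20,130,100),(36,255,255),(.017,))):
    m=mask(im,lo,hi);n,l,s,c=cv2.connectedComponentsWithStats(m)
    for i in range(1,n):
        if s[i,4]>100:
            p=np.argwhere(l==i)[:,::-1];print(k,s[i],[rectpts(plane('wrist',p,z,o)[:,:2]) for z in zs])
E
```

```text
7.925 [ 0.43293234 -0.13258331  0.29764588] [ 0.99007292 -0.14054016 -0.00202046]
red [ 285  157   28  153 3625] [(array([ 442.8, -196.1]), array([187.7,  30. ]), 82.13), (array([ 442.7, -177. ]), array([159.8,  25.5]), 82.13)]
yel [399   0  33  49 470] [(array([612.9,  38.3]), array([64.4, 23.8]), -71.55)]
yel [390  20  19  31 200] [(array([582.3,  22. ]), array([38.5, 13.3]), -71.17)]
yel [415  63  63  13 468] [(array([643.4, -17. ]), array([86.6,  9.4]), 4.17)]
yel [ 533  215   27  117 2253] [(array([ 839. , -331.8]), array([210.8,  60.5]), -74.48)]
yel [285 310  21   9 169] [(array([ 426.9, -296.2]), array([25.6, 12.3]), -8.53)]
```

View pics/w5.png

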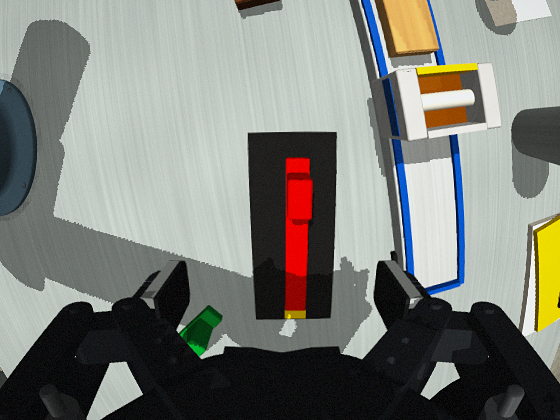

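The wrist view shows the stick on its mat: rear end near (298,158), grip block at (300,200), yellow tip at (295,314). I'll now get its axis and ends.

```bash
python3 - <<'E'
from h import *
im=np.load('pics/w5.npy');o=dict(position=[0.43293234,-0.13258331,0.29764588],ee_rot=r.get_obs()['ee_rot'])
m=mask(im,(0,150,60),(8,255,255),(280,150,320,322))|mask(im,(20,130,100),(36,255,255),(280,300,320,322))
cs=[]
for y in list(range(160,172))+list(range(240,318)):
    x=np.where(m[y])[0]
    if len(x): cs.append((x.mean(),y))
P=plane('wrist',cs,.017,o)[:,:2]*1000
vx,vy,x0,y0=cv2.fitLine(P.astype(np.float32),2,0,.01,.01).ravel();d=np.array([vx,vy])*np.sign(-vy)
print('dir',d,np.degrees(np.arctan2(d[1],d[0])))
ys=np.where(m.sum(1)>0)[0];print(ys.min(),ys.max())
e=plane('wrist',[(298,ys.min()-.5),(296,ys.max()+.5)],.017,o)[:,:2]*1000
c=np.array([x0,y0]);t=(e-c)@d;print('len',t[1]-t[0]);mid=c+d*t.mean();print('mid',mid,'tip',c+d*t[1],'rear',c+d*t[0],'handle',mid-65*d)
# block top: wider rows
w=[(y,np.where(m[y])[0].min(),np.where(m[y])[0].max()) for y in range(165,235,4)];print(w)
k=cv2.inRange(im,(0,0,0),(45,45,45));
E
```

```text
dir [-0.13801187 -0.9904306 ] -97.93281
157 318
len 202.63807170942624
mid [ 439.93542419 -202.79588089] tip [ 425.95219431 -303.1453537 ] rear [ 453.91865408 -102.44640807] handle [ 448.90619598 -138.41789016]
[(165, np.int64(285), np.int64(309)), (169, np.int64(286), np.int64(309)), (173, np.int64(285), np.int64(308)), (177, np.int64(285), np.int64(310)), (181, np.int64(285), np.int64(312)), (185, np.int64(285), np.int64(311)), (189, np.int64(285), np.int64(312)), (193, np.int64(285), np.int64(312)), (197, np.int64(285), np.int64(311)), (201, np.int64(285), np.int64(312)), (205, np.int64(285), np.int64(311)), (209, np.int64(285), np.int64(311)), (213, np.int64(285), np.int64(311)), (217, np.int64(285), np.int64(311)), (221, np.int64(285), np.int64(308)), (225, np.int64(285), np.int64(308)), (229, np.int64(285), np.int64(307)), (233, np.int64(285), np.int64(307))]
```

Call:
drive_tool(
  series=[16,-6,-40,0,0,0,1,16,-6,-80,0,0,0,1,16,-6,-120,0,0,0,1,16,-6,-160,0,0,0,1,16,-6,-185,0,0,0,1,16,-6,-196,0,0,0,1,16,-6,-196,0,0,0,1,16,-6,-196,0,0,0,0,16,-6,-196,0,0,0,0,16,-6,-196,0,0,0,0,16,-6,-196,0,0,0,0,16,-6,-196,0,0,0,0,16,-6,-196,0,0,0,0,16,-6,-196,0,0,0,0],
)

```text
time: 9.72
position: [0.4498, -0.1388, 0.1034]
ee_rot: [2.371, 2.06, 0.0]
wrist_force: [-1.7, -0.1, 6.0]
opening: 0.0233
```

Call:
drive_tool(
  series=[0,0,20,0,0,0,0,0,0,60,0,0,0,0,0,0,110,0,0,0,0,5,20,150,0,0,0.02,0,15,60,170,0,0,0.05,0,28,110,180,0,0,0.08,0,42,160,180,0,0,0.1,0,55,210,180,0,0,0.12,0,68,260,180,0,0,0.14,0,82,310,180,0,0,0.16,0,95,360,180,0,0,0.18,0,108,410,180,0,0,0.2,0,116,438,170,0,0,0.21,0,116,438,150,0,0,0.21,0,116,438,130,0,0,0.21,0,116,438,130,0,0,0.21,0,116,438,130,0,0,0.21,0],
)

```text
time: 11.85
position: [0.5656, 0.2987, 0.2332]
ee_rot: [2.144, 2.296, 0.0]
wrist_force: [0.1, 0.2, -0.3]
opening: 0.0236
```

```bash
python3 - <<'E'
from h import *
o=r.get_obs();M=R.from_rotvec(o['ee_rot']).as_matrix();print(o['time'],o['position'],M[:,1],M[:,2],o['wrist_force'],o['opening'])
im=grab_frame('scene');im2=grab_frame('top')
cv2.imwrite('pics/s6.png',np.hstack([cv2.resize(im[100:340,100:460],(540,360)),])[:,:,::-1])
z=o['position'][2]-.1004+.014
for n,f,b in(('scene',im,None),('top',im2,None)):
  for k,lo,hi in(('yel',(22,150,110),(34,255,255)),('red',(0,170,90),(6,255,255))):
    m=mask(f,lo,hi);nn,l,s,c=cv2.connectedComponentsWithStats(m)
    for i in range(1,nn):
        if 8<s[i,4]<900:
            p=np.argwhere(l==i)[:,::-1];print(n,k,s[i],rectpts(plane(n,p,z)[:,:2]))
E
```

```text
11.85 [0.5656384  0.29871088 0.23316927] [9.97628669e-01 6.88254079e-02 3.19620648e-04] [ 3.16559001e-04  5.53908299e-05 -9.99999948e-01] [ 0.142223    0.19060022 -0.31744767] 0.023582121040155713
scene yel [101 154  10   7  31] (array([ 290.9, -375.9]), array([22.9,  9.8]), -52.29)
scene yel [338 199   8   9  31] (array([573.7, 141.2]), array([23.8,  7.8]), 2.9)
scene yel [267 221  11  22  60] (array([607.3, -35.7]), array([58.2,  6.9]), 4.69)
scene red [347  19   6   3  11] (array([-84.9, 410.5]), array([17.2,  8.2]), -82.98)
scene red [124  45  23   7  66] (array([-117.9, -259.6]), array([64.6, 14.2]), -89.36)
scene red [401 169   7   5  15] (array([523.9, 319.1]), array([16.9,  8.2]), -83.45)
scene red [389 184   8   7  22] (array([564., 272.]), array([17.9, 14.5]), 3.18)
scene red [412 184   6   4  13] (array([572.8, 325.7]), array([14.3,  5.9]), -75.73)
scene red [373 186  15   8  36] (array([563.1, 243.6]), array([38.5, 12.6]), -86.38)
scene red [344 191  28  15  85] (array([570.6, 186.6]), array([68.6, 23. ]), -83.62)
```

View pics/s6.png

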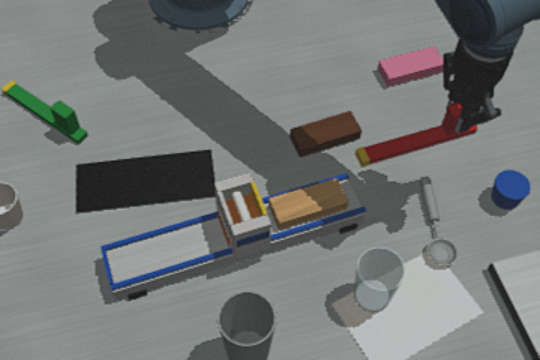

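The scene view shows the stick held level, its yellow tip just behind the stave's tail and in line with the channel. Measured tip is (574,141), against an expected (577,138). I'll lower it.

Call:
drive_tool(
  series=[0,0,-25,0,0,0,0,0,0,-50,0,0,0,0,0,0,-70,0,0,0,0,0,0,-85,0,0,0,0,0,0,-95,0,0,0,0,0,0,-95,0,0,0,0,0,0,-95,0,0,0,0],
)

```text
time: 12.82
position: [0.566, 0.2996, 0.1388]
ee_rot: [2.142, 2.297, 0.002]
wrist_force: [-0.2, -0.5, -0.8]
opening: 0.0234
```

```bash
python3 - <<'E'
from h import *
o=r.get_obs();print(o['time'],o['position'],o['wrist_force'])
z=o['position'][2]-.1004+.014
rs=[]
for n in('scene','top'):
  f=grab_frame(n);np.save(f'pics/{n}7.npy',f)
  m=mask(f,(20,110,90),(36,255,255));nn,l,s,c=cv2.connectedComponentsWithStats(m)
  for i in range(1,nn):
    q=plane(n,c[i],z)[0]
    if s[i,4]>5 and abs(q[0]-.575)<.05 and abs(q[1]-.14)<.06: print(n,s[i],q); rs.append(ray(n,c[i]))
if len(rs)==2:
  A=np.c_[rs[0][1][0],-rs[1][1][0]];t=np.linalg.lstsq(A,rs[1][0]-rs[0][0],rcond=None)[0];print(rs[0][0]+t[0]*rs[0][1][0],rs[1][0]+t[1]*rs[1][1][0])
cv2.imwrite('pics/s7.png',cv2.resize(np.load('pics/scene7.npy')[150:270,250:430],(720,480),interpolation=2)[:,:,::-1])
E
```

```text
12.825 [0.56598771 0.29963928 0.13876833] [-0.21094869 -0.54703049 -0.79465084]
scene [334 220   8  10  44] [0.5749043  0.14175526 0.05236833]
top [229 175   4   8  32] [0.57559263 0.14061612 0.05236833]
[0.57567747 0.14130634 0.05373137] [0.57541046 0.14049956 0.05361711]
```

View pics/s7.png

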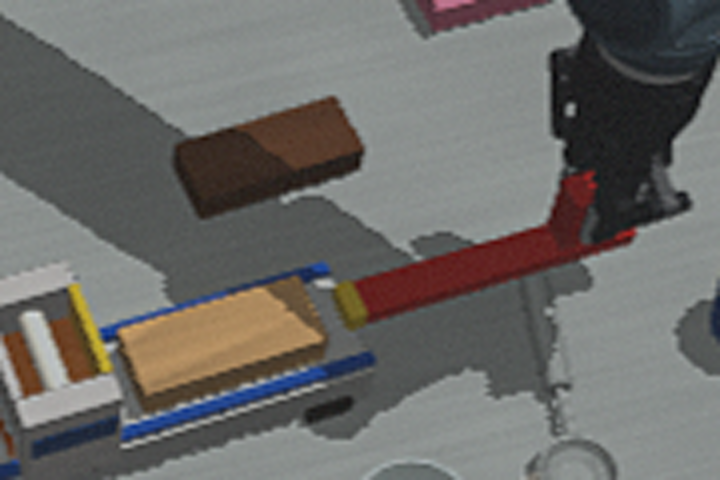

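Call:
drive_tool(
  series=[1,-12,0,0,0,0,0,1.8,-25,0,0,0,0,0,2.7,-37,0,0,0,0,0,3.6,-50,0,0,0,0,0,4.5,-62,0,0,0,0,0,5.3,-75,0,0,0,0,0,6.2,-87,0,0,0,0,0,7.1,-100,0,0,0,0,0,8,-112,0,0,0,0,0,8.9,-125,0,0,0,0,0,9.8,-137,0,0,0,0,0,10.7,-150,0,0,0,0,0,11.6,-162,0,0,0,0,0,12.5,-175,0,0,0,0,0,13.4,-187,0,0,0,0,0,14.2,-200,0,0,0,0,0],
)

```text
time: 14.92
position: [0.5796, 0.0987, 0.1379]
ee_rot: [-2.142, -2.298, 0.0]
wrist_force: [-1.2, 1.3, -1.0]
opening: 0.023
```

```bash
python3 - <<'E'
from h import *
o=r.get_obs();print(o['time'],o['position'],o['wrist_force'],o['opening'])
f=grab_frame('scene')
m=mask(f,(8,70,100),(22,255,255),(150,190,360,300));p=np.argwhere(m)[:,::-1];print(rectpts(plane('scene',p,.061)[:,:2]))
cv2.imwrite('pics/s8.png',cv2.resize(f[180:310,150:360],(800,495),interpolation=2)[:,:,::-1])
E
```

```text
14.925 [0.57964882 0.09865319 0.13788401] [-1.20063315  1.33779817 -1.00119114] 0.023001122625693142
(array([586.6, -96.4]), array([182.2,  76. ]), -72.31)
```

View pics/s8.png

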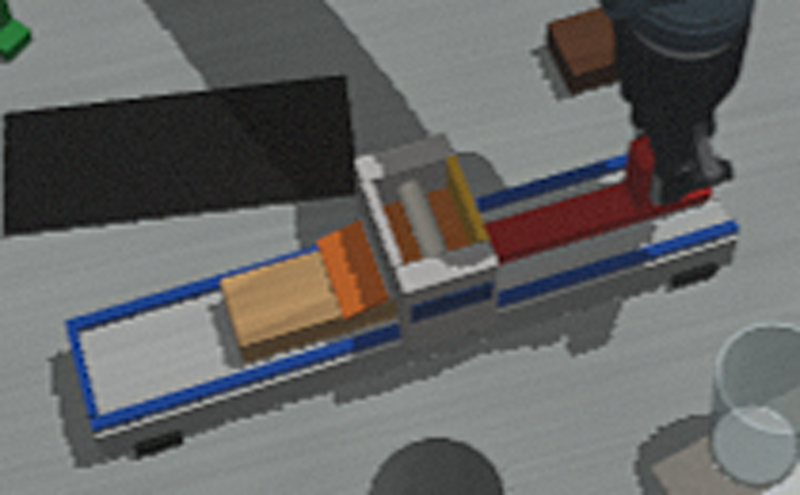

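The stave is going straight through, with the flap resting on top of it and the gripper well clear of the guard. I'll finish the push.

Call:
drive_tool(
  series=[0.8,-12,0,0,0,0,0,1.7,-24,0,0,0,0,0,2.5,-36,0,0,0,0,0,3.3,-48,0,0,0,0,0,4,-57,0,0,0,0,0,4.5,-63,0,0,0,0,0,4.8,-67,0,0,0,0,0,5,-70,0,0,0,0,0,5,-70,0,0,0,0,0,5,-70,0,0,0,0,0,4.3,-60,0,0,0,0,0,3.2,-45,0,0,0,0,0,1.8,-25,0,0,0,0,0,0,0,0,0,0,0,0,-1.8,25,0,0,0,0,0,-3.6,50,0,0,0,0,0],
)

```text
time: 16.98
position: [0.5756, 0.1517, 0.1379]
ee_rot: [-2.141, -2.299, -0.0]
wrist_force: [-0.3, 0.5, -0.6]
opening: 0.0235
```

```bash
python3 - <<'E'
from h import *
o=r.get_obs();print(o['time'],o['position'],o['wrist_force'],o['opening'])
f=grab_frame('scene');t=grab_frame('top')
for n,g,b in(('scene',f,(150,190,250,300)),('top',t,(310,150,390,200))):
  m=mask(g,(10,70,100),(22,190,255),b);c=max(cv2.findContours(m,0,2)[0],key=cv2.contourArea)[:,0];c0,s,a=rectpts(plane(n,c,.061)[:,:2]);print(n,c0,s,a,'machine',(c0-[590.8,-57.2])@np.array([[.0711,.9975],[-.9975,.0711]]))
cv2.imwrite('pics/s9.png',cv2.resize(f[180:310,150:360],(800,495),interpolation=2)[:,:,::-1])
E
```

```text
16.975 [0.57557304 0.15167561 0.13791727] [-0.3262015   0.5297928  -0.58748556] 0.023469159389564766
scene [ 599.7 -193.9] [120.7  49. ] -86.16 machine [136.99104  -0.84162]
top [ 599.4 -194.2] [119.5  49. ] -86.11 machine [137.26896  -1.1622 ]
```

View pics/s9.png

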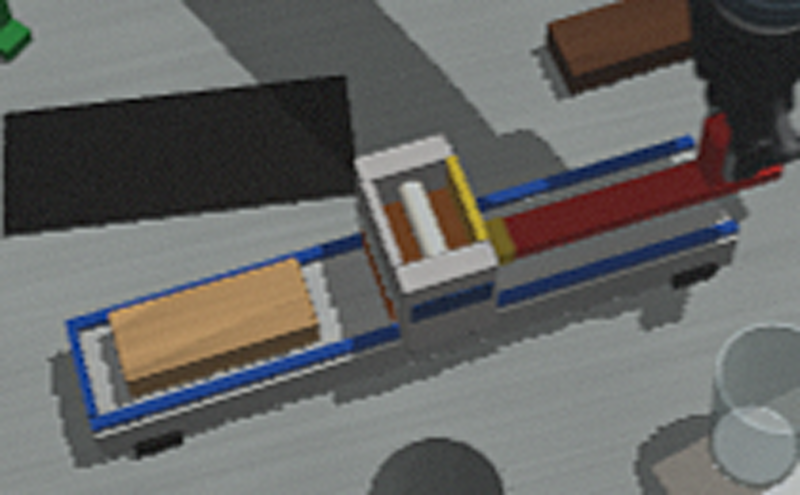

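The stave is out at machine x = 137 (exit +105 mm), y = -1 mm, and the flap hangs shut. Now I'll take the stick back to the mat.

Call:
drive_tool(
  series=[-2,30,0,0,0,0,0,-4,60,5,0,0,0,0,-4,60,50,0,0,0,0,-4,60,100,0,0,0,0,-6,50,140,0,0,-0.01,0,-20,10,150,0,0,-0.04,0,-37,-40,150,0,0,-0.07,0,-54,-90,150,0,0,-0.1,0,-71,-140,150,0,0,-0.13,0,-89,-190,150,0,0,-0.16,0,-106,-240,150,0,0,-0.19,0,-123,-285,150,0,0,-0.21,0,-126,-291,110,0,0,-0.21,0,-126,-291,60,0,0,-0.21,0,-126,-291,10,0,0,-0.21,0,-126,-291,-15,0,0,-0.21,0,-126,-291,-25,0,0,-0.21,0,-126,-291,-25,0,0,-0.21,0,-126,-291,-25,0,0,-0.21,0],
)

```text
time: 19.45
position: [0.451, -0.142, 0.1143]
ee_rot: [2.369, 2.059, 0.001]
wrist_force: [-0.7, -0.3, -0.9]
opening: 0.0231
```

Call:
drive_tool(
  series=[0,0,-4,0,0,0,0,0,0,-8,0,0,0,0,0,0,-10,0,0,0,0,0,0,-10.5,0,0,0,0,0,0,-10.5,0,0,0,0],
)

```text
time: 20.08
position: [0.4501, -0.1415, 0.1035]
ee_rot: [-2.37, -2.06, 0.001]
wrist_force: [-5.3, 2.4, 11.3]
opening: 0.0233
```

Contact is felt (11 N upward), so I'll open and lift away.

Call:
drive_tool(
  series=[0,0,0,0,0,0,0.4,0,0,0,0,0,0,0.7,0,0,0,0,0,0,1,0,0,0,0,0,0,1,0,0,0,0,0,0,1,0,0,20,0,0,0,1,0,0,60,0,0,0,1,0,0,110,0,0,0,1,-20,40,150,0,0,0,1,-60,100,170,0,0,0,1,-60,100,170,0,0,0,1,-60,100,170,0,0,0,1],
)

```text
time: 21.58
position: [0.39, -0.0413, 0.2725]
ee_rot: [2.369, 2.061, 0.001]
wrist_force: [0.4, 0.1, -0.6]
opening: 0.0857
```

```bash
python3 - <<'E'
from h import *
o=r.get_obs();print(o['time'],o['position'],o['wrist_force'],o['opening'])
f=grab_frame('scene');t=grab_frame('top')
for n,g,b in(('scene',f,(150,190,250,300)),('top',t,(310,150,390,200))):
  m=mask(g,(10,70,100),(22,190,255),b);c=max(cv2.findContours(m,0,2)[0],key=cv2.contourArea)[:,0];print(n,*rectpts(plane(n,c,.061)[:,:2]))
  d=cv2.absdiff(g,np.load(f'pics/{n}0.npy')).max(2)
b=(300,205,395,260)
p=np.argwhere(mask(t,(0,150,60),(8,255,255),b)|mask(t,(20,120,70),(36,255,255),b))[:,::-1];print('stick',rectpts(plane('top',p,.017)[:,:2]))
p0=np.argwhere((x:=np.load('pics/top0.npy')).max(2)<50)[:,::-1];p0=p0[(p0[:,0]>300)&(p0[:,0]<395)&(p0[:,1]>205)&(p0[:,1]<260)]
p1=np.load('pics/top0.npy');print('mat',rectpts(plane('top',np.array([[308,211],[390,222],[386,255],[305,243]]),.003)[:,:2]))
cv2.imwrite('pics/s10.png',cv2.resize(f[130:350],(800,314))[:,:,::-1])
E
```

```text
21.575 [ 0.38998239 -0.04129719  0.27253112] [ 0.42752057  0.10234757 -0.61848134] 0.08567911117045987
scene [ 599.5 -193.9] [120.7  48.8] -86.15
top [ 599.2 -194.2] [119.5  48.7] -86.11
stick (array([ 441.5, -206.3]), array([199.9,  28.1]), 81.33)
mat (array([ 436.2, -195.1]), array([238.8,  95.7]), 84.17)
```

View pics/s10.png

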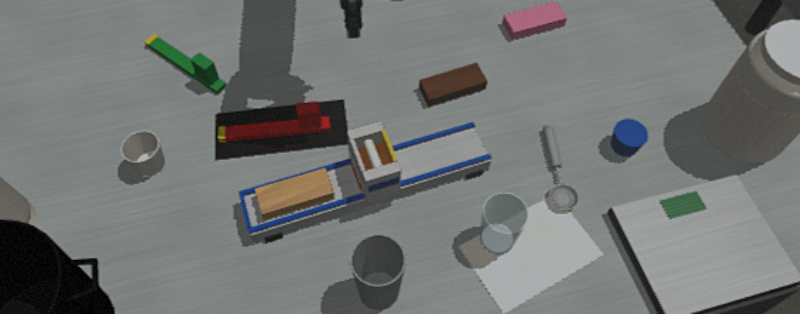

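The stick lies upright on its mat, its middle about 11 mm from the mat's. The stave is on the outfeed deck, the flap is shut, and the bystanders are in place. Handing in.

```bash
python3 -c "
from plant import r
print(r.finish_job())"
```

```text
the job is handed in; nothing more can be done
None
```

I put the light stave in the infeed channel and let go. I then pushed it through the guard with the red stick, laid the stick back on its mat and handed in at about 21.7 s. No verdict is reported on hand-in.

**Last checks, from the scene and top cameras:**
- **Stave:** its centre is about 105 mm beyond the exit flap and about 1 mm off the centre line. It is in line with the rails to within 0.3°.
- **Flap:** it hung shut behind the stave. I judged this by eye in the images and did not measure its angle.
- **Stick:** it lies on its mat right way up, its middle about 11 mm from the mat's middle, with the gripper open and clear of everything. It met the mat with about 11 N when I set it down.
- **Bystanders:** they look unmoved in the final picture. I did not measure their positions against the start.

No check failed. The views agreed to about 1–3 mm where I compared them. The one exception is my first red-only mask of the stick in the top view, which gave about 107 mm for its length. I set that aside for the wrist-camera measurement of 202.6 mm (true length 200 mm).

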